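# Screw the helping-hand post into its stand

### The arm

A 6-joint arm with a two-finger parallel gripper is mounted at the origin on the work surface. World frame = base frame: x ahead of the robot, y to its left, z up, the work surface at z = 0. Lengths are in mm, angles in rad, forces in N, time in s.
With the tool pointing down it reaches from about 325 to 775 mm from the base axis. Payload 5.5 kg.
Tool frame: the origin (TCP) lies midway between the tips of the shut fingers; the grasp point (between the pads) lies 19 mm behind it; z points along the fingers, y is the line along which they close (so a half turn about z gives the same grasp; the last joint's range is limited). The gripper opens to 85 mm and grips with 20 to 120 N. Pads are 22 mm wide; open, the fingers measure 114 mm over their backs; the gripper's body (76 mm by 85 mm) begins 54 mm behind the grasp point. The pads swing forward as they close: fully open they stand 13 mm farther back than shut.
Start: joints at [-1.344, 0.091, 1.231, -0, 1.82, -0.057], TCP at [168.003, -576.014, 231.275] pointing down, gripper open.
Joint ranges: [-2.87, 2.87], [-0.86, 2.18], [0.17, 2.46], [-1.51, 4.65], [0.06, 2.69], [-2.65, 2.65]. Speed limits (rad/s): [2.57, 2.57, 3.01, 3.14, 3.14, 3.14].

### API

Orientations are given as a unit quaternion [x, y, z, w].
In Python, from station import env gives the robot as it stands. The module is installed in compiled form; this text tells all that it offers.
- The arm moves only by the tool carry_out, never from a script. Its argument "commands" is a list of rows, each a list of 7 numbers: the shift along the tool's x, y, z in mm, then the turn, a rotation vector about the tool's x, y, z in degrees, then the closure, from -1 (fully open) to 1 (shut). In form: [[dx, dy, dz, wx, wy, wz, grip], ...]. A call has 1 to 5 rows; each row is the pose to reach, as a shift and turn from the pose commanded when the call began, along the tool's axes at that moment; what a row does not reach only later rows make up. A row lasts 1/12 s, in which the tool goes at most 41.7 mm and 7.16 degrees, less where a joint would pass 70% of its speed; a pose out of reach is approached as far as the arm can. A call with a gripper value outside its range is refused whole. The fingers move at their own pace and stop on an object; the grip force is fixed at half the most. Time passes only in rows, so rows that repeat a pose let the fingers close. It gives the time, the measured TCP pose, the force, the opening and the grip force at its end, in the units of the state.
- env.get_state(): the state, without advancing time (a new reading comes with each control period).
- env.get_image(name): name is "scene" or "top" or "wrist"; returns a dict with "frame" (384x512x3 uint8, red, green, blue), "range_z" (384x512 float32, mm along the optical axis (not along the pixel's ray), 0 where there is no reading), "K" (3x3 intrinsics, pixels), "R" (3x3) and "t" (3): a world point X has camera coordinates R X + t; the wrist camera has in their place "tool_from_camera" (4x4, takes a point from camera to tool coordinates, whose origin is the TCP and whose axes are the flange's). Camera axes: x right, y down, z forward; pixel columns grow to the right and rows downward; lengths in mm; the calibration is good to about 2 mm. A picture is of the moment at which its call begins: read the wrist's pose just before it.
- env.finish_job(): hands the job in; it is judged then, once.
The state is a dict: "time_s": time; "joint_positions": joint angles; "dq": joint speeds; "joint_torque": joint torques, N m; "ee_pos": TCP position; "ee_rot": TCP orientation; "ft_force": force on the tool from outside, world axes, zero at the start; "moment": the same for the moment, N m; "finger_gap": finger opening in mm; "finger_force": force on a finger pad.
Only numpy, scipy, OpenCV 4.12 (cv2) and the standard library are available. Lean on these libraries where they do the work, as an engineer would, in place of code of your own. Each camera call takes 0.05 s, during which the arm holds its last target. There are 200 camera calls.

### The job

Set up the helping-hand stand on the soldering bench: draw the steel post out of the leaning blue rest, slide it upright down the deep bore of the stand past its spring plunger, and start its thread by feel at the bottom without forcing it. Then screw it clockwise all the way home, let go, and leave the rest of the bench as it is.

Things in the scene. Friction and masses are not known exactly. Their poses are not given: they have to be found in the camera images.
- post_grip (a point): Centre of the post's black square grip block (24 x 24 mm, 26 mm tall, flat sides facing its x and y, orange disc on top). z: the post's axis, from foot to grip. Below it a bright steel rod, 20 mm in diameter, 120 mm long to the foot's end; about 150 g. It starts standing in the leaning rest, 35 mm of rod showing.
- post_tip (a point): Centre of the foot's end of the post, 133 mm below post_grip along the post's axis; same axes. The lowest 18 mm are 12 mm in diameter, then a 6 mm taper to the rod. Three brass thread teeth, 120 degrees apart, 3.5 mm thick, reach 10 mm from the axis, centred 5 mm above the foot's end.
- post: The whole post; origin and axes as post_tip.
- rest_mouth (a point): Centre of the mouth of the rest's blue sleeve, in which the post starts: a tube 34 mm outside, 25 mm inside, 85 mm deep. It leans 30 degrees from vertical towards this frame's -x (about towards the robot). The post lies loosely in it and comes out only along its axis. z is vertical.
- rest_floor (a point): Centre of the sleeve's inner floor, 85 mm below rest_mouth along the leaning axis. z is vertical.
- rest: The fixed rest: dark plate 130 x 80 mm with the blue sleeve. Origin under the plate's centre.
- well_mouth (a point): Centre of the bore's mouth on top of the stand's upright aluminium tower (38 mm outside). The bore is vertical, 22 mm in diameter, 85 mm deep, with a 3.5 mm lead-in at 45 degrees. A spring plunger in a brass housing enters from +x, 30 mm below the mouth: its round nose stands 3 mm into the bore and yields to 2 to 4 N; sliding the post past it takes up to 5 N.
- well_floor (a point): Centre of the bore's floor, 85 mm below the mouth. The lowest 15.5 mm hold a right-hand three-start thread, 24 mm advance per turn, 1 to 2 mm axial play. Its starts cannot be seen, differ each time and repeat every 120 degrees. Pushed straight down, the post stops on the thread with its foot's end 5 to 12 mm above the floor.
- stand: The fixed stand, dark round foot 110 mm, 95 mm high. Turned anticlockwise from above on the thread, the post climbs 0.7 mm per 10 degrees (at most 120 degrees), then drops about 6 mm at a start; clockwise from there, pressed lightly, it sinks the last 5 mm in 75 to 95 degrees to the floor. Without the drop, clockwise gets home too, in up to 200 degrees. Friction holds it.
- spool_small: Bystander: solder spool, green flanges 48 mm wide, 34 mm tall. Origin under it.
- spool_tall: Bystander: solder spool 64 mm wide, 65 mm tall. Origin under it.
- spool_mid: Bystander: solder spool 60 mm wide, 48 mm tall. Origin under it.
- dispenser: Bystander: square whitish bottle 62 mm wide with steel cap, 124 mm tall. Origin under it.
- driver: Bystander: screwdriver, yellow handle, 200 mm long, lying along its x. Origin under its middle.

How it is judged:
By the outcome, as a careful person would: the job done as asked, in the order asked, and still so for the second after the job is handed in, with the robot touching nothing.
It also fails if it takes over 61 s, if anything falls off the work surface, if the arm or the gripper's body presses on something with over 40 N, if the wrist force passes 120 N, or if a joint passes its speed limit or range.

## Working session

There is one attempt and no reset: what is moved stays moved. The work goes in short steps, Python scripts to look and compute and a tool call to move; the robot and the scene stay as the last step left them, time stands still between calls to the robot, and variables do not carry over. Pictures are saved under pics/ and viewed, at most 10 in all, crops included, and the job is handed in when it is done.

Besides the shell and the picture viewer there is one more tool, called after ">>>" as a command line: name --pt "numbers of a row" for each row, then --argument value for the rest. carry_out: Moves the arm, as the interface text tells. Its arguments: {"type":"object","properties":{"commands":{"type":"array","items":{"type":"array","items":{"type":"number"}}}},"required":["commands"]}

```bash
mkdir -p pics
cat > h.py <<'E'
import numpy as np, cv2
from scipy.spatial.transform import Rotation as Rn
from station import env
def cloud(im):
    z=im["range_z"]; K=im["K"]; v,u=np.mgrid[:z.shape[0],:z.shape[1]]
    C=np.stack([(u-K[0,2])/K[0,0]*z,(v-K[1,2])/K[1,1]*z,z],-1)
    if "R" in im: return (C-im["t"])@im["R"]
    s=env_state; T=im["tool_from_camera"]; P=C@T[:3,:3].T+T[:3,3]
    return P@Rn.from_quat(s["ee_rot"]).as_matrix().T+s["ee_pos"]
def get(n):
    global env_state
    env_state=env.get_state(); im=env.get_image(n); return im,cloud(im)
def save(im,f): cv2.imwrite("pics/"+f,im["frame"][...,::-1])
E
python3 - <<'E'
from h import *
a,A=get("scene");b,B=get("top")
save(a,"s0.png");save(b,"t0.png");np.savez("d0.npz",A=A,B=B,zA=a["range_z"],zB=b["range_z"])
s=env.get_state();print(s)
print(b["R"],b["t"],b["K"])
E
```

```text
{'time_s': 0.1, 'joint_positions': array([-1.34368813e+00,  9.17696634e-02,  1.23176860e+00,  1.39268820e-05,
        1.81977780e+00, -5.67129682e-02]), 'dq': array([-3.22727126e-04,  7.33489612e-05, -1.64904865e-03, -5.45058459e-04,
       -5.12808442e-04, -8.74526040e-04]), 'joint_torque': array([ 3.25932990e-03, -4.60217643e+01, -4.19216466e+01,  2.00658161e-05,
        1.06872767e-02,  2.05162206e-05]), 'ee_pos': array([ 167.95520484, -575.75613134,  230.27048572]), 'ee_rot': array([ 9.89946971e-01,  1.41436390e-01, -6.66006320e-05, -8.59152866e-04]), 'ft_force': array([-0.84366164,  0.06575765,  0.16306111]), 'moment': array([ 0.03870811, -0.01878115,  0.00924008]), 'finger_force': 0.0, 'finger_gap': 85.15337014742339}
[[ 0.11815076 -0.99297644 -0.00617985]
 [-0.9712909  -0.11427191 -0.20865262]
 [ 0.20648095  0.0306549  -0.97797029]] [-134.07464769  628.23356594  876.91691103] [[430.77932633   0.         257.14728395]
 [  0.         430.77932633 185.39587167]
 [  0.           0.           1.        ]]
```

View pics/s0.png

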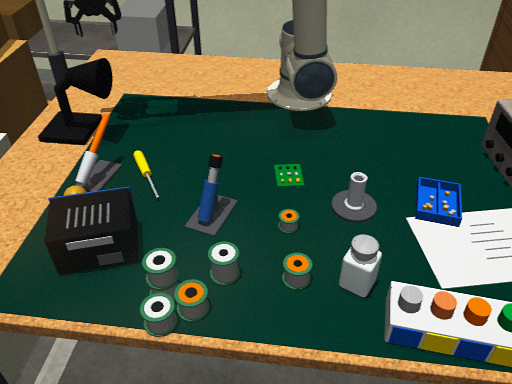

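View pics/t0.png

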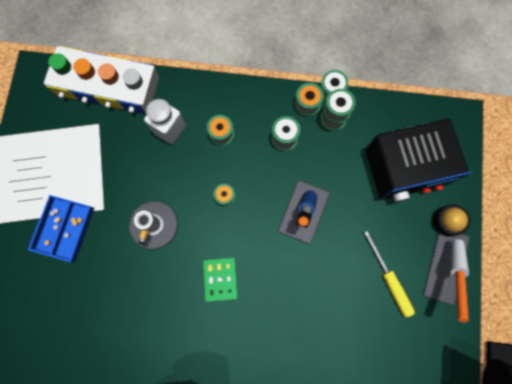

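Scene view: post grip at (215,160) with the blue sleeve below it, and the tower mouth at (357,176). Top view: post grip at about (302,222), tower mouth at about (145,219), brass housing at (143,237), small spool at (224,194), driver at (390,275).

Run:
```python
from h import *
d=np.load("d0.npz");A,B=d["A"],d["B"]
im=cv2.imread("pics/t0.png");s=cv2.imread("pics/s0.png")
c=np.hstack([cv2.resize(im[180:260,105:185],(400,400),interpolation=2),cv2.resize(im[175:255,265:345],(400,400),interpolation=2)])
cv2.imwrite("pics/c0.png",c)
for n,P,u,v in [("top tower",B,145,219),("top grip",B,302,222),("top spool",B,224,194)]:
    print(n); print(P[v-8:v+9:4,u-8:u+9:4].round(0).tolist())
# grip disc: orange pixels
for n,P,I,(u,v) in [("top",B,im,(302,222)),("scene",A,s,(215,160))]:
    w=20;R=I[v-w:v+w,u-w:u+w].astype(int);m=(R[...,2]>150)&(R[...,0]<110)&(R[...,1]<150)
    Q=P[v-w:v+w,u-w:u+w][m];yy,xx=np.nonzero(m);print(n,m.sum(),xx.mean()+u-w,yy.mean()+v-w,np.median(Q,0))
# sleeve axis: blue points
m=(im[...,0].astype(int)>im[...,2]+50)&(im[...,0]>im[...,1]+30);m[:, :260]=0;m[:,345:]=0;m[:175]=0;m[260:]=0
Q=B[m];print("blue",len(Q),np.percentile(Q,[5,50,95],axis=0))
m=(s[...,0].astype(int)>s[...,2]+50)&(s[...,0]>s[...,1]+30);m[:,:180]=0;m[:,245:]=0;m[:150]=0;m[240:]=0
Q2=A[m];print("blueS",len(Q2),np.percentile(Q2,[5,50,95],axis=0))
# tower ring
for n,P in (("top",B),("scene",A)):
    m=(abs(P[...,2]-95)<6)&(np.hypot(P[...,0]-P[219,145,0] if n=="top" else P[...,0]-B[219,145,0],P[...,1]-B[219,145,1])<45)
    print(n,m.sum(),P[m].min(0) if m.any() else 0,P[m].max(0) if m.any() else 0,np.median(P[m],0) if m.any() else 0)
```

```text
top tower
[[[560.0, 209.0, 10.0], [550.0, 175.0, 96.0], [551.0, 166.0, 97.0], [563.0, 182.0, 9.0], [564.0, 173.0, 10.0]], [[541.0, 182.0, 95.0], [542.0, 174.0, 94.0], [544.0, 168.0, 87.0], [544.0, 158.0, 93.0], [548.0, 155.0, 71.0]], [[533.0, 181.0, 95.0], [536.0, 178.0, 76.0], [539.0, 176.0, 52.0], [536.0, 156.0, 94.0], [538.0, 149.0, 87.0]], [[525.0, 179.0, 96.0], [527.0, 177.0, 75.0], [532.0, 178.0, 39.0], [527.0, 154.0, 97.0], [530.0, 149.0, 83.0]], [[523.0, 203.0, 9.0], [517.0, 169.0, 94.0], [518.0, 161.0, 96.0], [520.0, 154.0, 91.0], [523.0, 152.0, 66.0]]]
top grip
[[[595.0, -149.0, 8.0], [595.0, -158.0, 17.0], [575.0, -156.0, 153.0], [577.0, -164.0, 145.0], [579.0, -173.0, 138.0]], [[586.0, -150.0, 11.0], [567.0, -149.0, 148.0], [567.0, -157.0, 150.0], [568.0, -164.0, 151.0], [569.0, -172.0, 154.0]], [[577.0, -151.0, 7.0], [560.0, -150.0, 143.0], [560.0, -158.0, 147.0], [560.0, -165.0, 151.0], [581.0, -188.0, 7.0]], [[568.0, -152.0, 8.0], [569.0, -161.0, 10.0], [553.0, -159.0, 141.0], [553.0, -167.0, 144.0], [572.0, -188.0, 11.0]], [[559.0, -153.0, 4.0], [560.0, -162.0, 7.0], 
[... 589 characters left out ...]
7.0, -4.0, 1.0]]]
top 69 303.0 221.0 [ 561.94320781 -159.51853479  148.59286167]
scene 10 216.3 155.4 [ 563.52961844 -159.87196625  149.07628277]
blue 214 [[ 592.15190161 -186.49908585   39.592175  ]
 [ 614.7973038  -174.68829259   85.35695289]
 [ 643.11840409 -155.55157623  102.77338036]]
blueS 497 [[ 604.4513737  -189.6251005    28.64660229]
 [ 624.79415184 -174.78785156   66.1659283 ]
 [ 646.34124878 -159.36218464   99.77902602]]
top 186 [515.06428446 148.6784629   89.04037537] [551.70487575 186.00163895 100.020461  ] [532.80448689 167.79900352  94.9115489 ]
scene 128 [511.83397859 147.1320216   89.31657144] [552.29915633 183.92615158  98.72182655] [532.33215265 165.48846473  94.18175875]
```

View pics/c0.png

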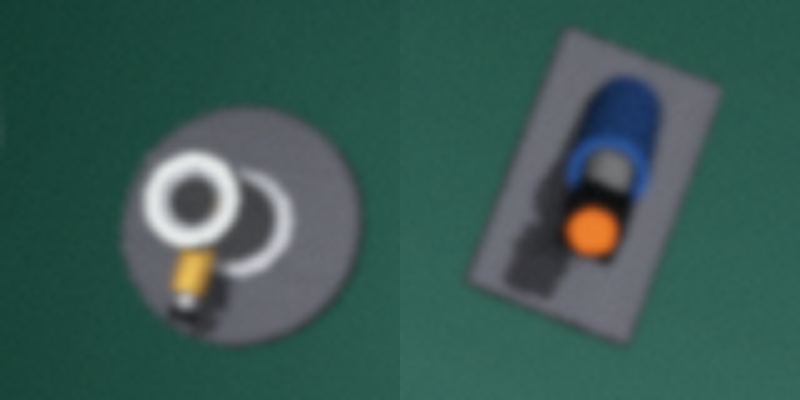

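Crop: white tower ring centred at about (190,199) with the brass housing towards the robot. The black grip's orange disc is at (592,231), leaning along the plate's long side. That puts the well mouth near (533,167,95) and the disc at (562,-160,149), with the rest's yaw about -13°. Next I'll move to a viewing pose along the post's axis.

```bash
cat >> h.py <<'E'
def plan(p,R,n,p0=None,R0=None):
    """relative tool-frame moves, n calls, from the measured pose to TCP p, orientation R"""
    s=env.get_state()
    if p0 is None: p0=s["ee_pos"]; R0=Rn.from_quat(s["ee_rot"]).as_matrix()
    p0=np.array(p0,float);p=np.array(p,float);w=Rn.from_matrix(R0.T@R).as_rotvec()
    for k in range(n):
        Rk=R0@Rn.from_rotvec(w*k/n).as_matrix()
        print((Rk.T@((p-p0)/n)).round(1).tolist(),np.degrees(w/n).round(2).tolist())
def frame(z,y):
    z=np.array(z,float)/np.linalg.norm(z);y=np.array(y,float);y=y-z*(y@z);y/=np.linalg.norm(y)
    return np.stack([np.cross(y,z),y,z],1)
E
python3 - <<'E'
from h import *
a=np.radians(-13);d=np.array([-.5*np.cos(a),-.5*np.sin(a),.866])
g=np.array([562,-159.5,149])-13*d; print("grip",g)
im,_=get("wrist");print(im["tool_from_camera"].round(3),im["K"][0])
plan(g+(130-19)*d,frame(-d,[np.cos(a),np.sin(a),0]),3)
E
```

```text
grip [ 568.33340542 -160.96218185  137.742     ]
[[-0.00000e+00 -9.57000e-01 -2.90000e-01  7.36980e+01]
 [ 1.00000e+00 -0.00000e+00  0.00000e+00  6.00000e-02]
 [-0.00000e+00 -2.90000e-01  9.57000e-01 -1.43169e+02]
 [ 0.00000e+00  0.00000e+00  0.00000e+00  1.00000e+00]] [333.12020157   0.         257.09901202]
[150.7, -104.4, -1.0] [-9.06, 5.28, -19.77]
[177.1, -47.2, 2.2] [-9.06, 5.28, -19.77]
[182.1, 14.1, 16.3] [-9.06, 5.28, -19.77]
```

>>> carry_out --pt "30 -21 0 -1.8 1.1 -4 -1" --pt "60 -42 0 -3.6 2.1 -8 -1" --pt "90 -63 -1 -5.4 3.2 -12 -1" --pt "120 -84 -1 -7.2 4.2 -16 -1" --pt "151 -104 -1 -9 5.3 -20 -1"

```text
time_s: 0.57
ee_pos: [284.5, -432.4, 232.0]
ee_rot: [0.946, 0.312, 0.057, 0.071]
ft_force: [1.2, -1.1, 0.2]
finger_gap: 85.0
finger_force: 0.0
```

>>> carry_out --pt "35 -9 0 -1.8 1.1 -4 -1" --pt "70 -19 1 -3.6 2.1 -8 -1" --pt "106 -28 1 -5.4 3.2 -12 -1" --pt "142 -38 2 -7.2 4.2 -16 -1" --pt "177 -47 2 -9 5.3 -20 -1"

```text
time_s: 0.98
ee_pos: [399.3, -289.5, 233.3]
ee_rot: [0.865, 0.469, 0.111, 0.139]
ft_force: [1.4, -0.3, -1.1]
finger_gap: 85.5
finger_force: 0.0
```

>>> carry_out --pt "36 3 3 -1.8 1.1 -4 -1" --pt "73 6 6 -3.6 2.1 -8 -1" --pt "109 8 10 -5.4 3.2 -12 -1" --pt "145 11 13 -7.2 4.2 -16 -1" --pt "182 14 16 -9 5.3 -20 -1"

```text
time_s: 1.4
ee_pos: [513.3, -146.1, 234.6]
ee_rot: [0.751, 0.607, 0.161, 0.202]
ft_force: [0.7, -0.2, -0.3]
finger_gap: 85.4
finger_force: 0.0
```

Run:
```python
from h import *
im,P=get("wrist");np.savez("w1.npz",P=P);print(env_state["ee_pos"],env_state["joint_positions"].round(2))
cv2.imwrite("pics/w1.png",cv2.resize(im["frame"][...,::-1],(800,600)))
```

```text
Traceback (most recent call last):
NameError: name 'env_state' is not defined
```

Run:
```python
import h;from h import *
im,P=get("wrist");np.savez("w1.npz",P=P);print(h.env_state["ee_pos"],h.env_state["ee_rot"],h.env_state["joint_positions"].round(2))
save(im,"w1.png")
cv2.imwrite("pics/w1b.png",cv2.resize(im["frame"][...,::-1],(800,600)))
```

```text
[ 515.80171212 -141.25086319  234.08739577] [0.74848669 0.6102755  0.16408824 0.20101375] [-0.39 -0.57  1.87  0.1   1.33 -0.19]
```

View pics/w1b.png

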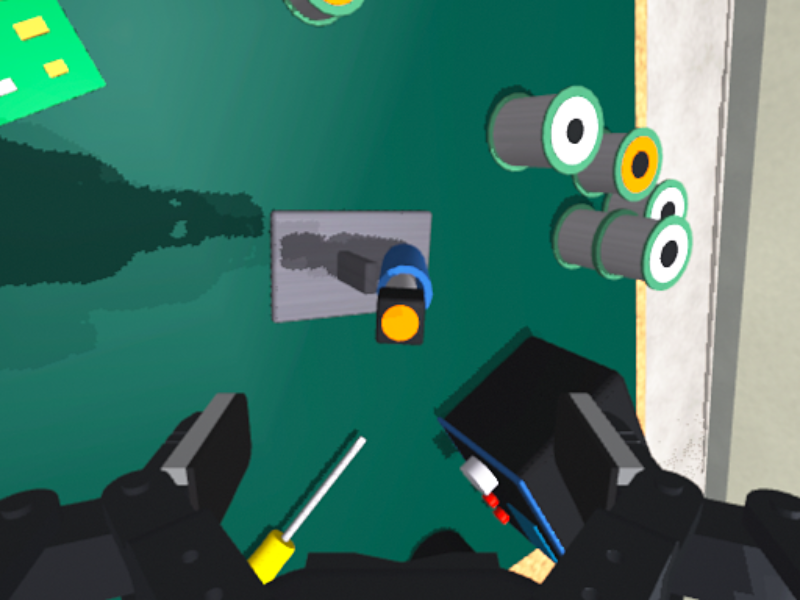

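Wrist view: the grip block is at (400,318), orange disc at (400,323), with sides nearly parallel to the image axes. I'll enlarge it to get its roll and centre.

Run:
```python
from h import *
P=np.load("w1.npz")["P"];I=cv2.imread("pics/w1.png")
cv2.imwrite("pics/c1.png",cv2.resize(I[150:230,216:296],(800,800),interpolation=2)[:600*1+200][:, :][150:750])
h_=cv2.cvtColor(I,cv2.COLOR_BGR2HSV);m=(h_[...,0]>10)&(h_[...,0]<28)&(h_[...,1]>180)&(h_[...,2]>150);m[:180]=0;m[230:]=0;m[:,:235]=0;m[:,275:]=0
Q=P[m];yy,xx=np.nonzero(m);print(m.sum(),xx.mean(),yy.mean(),np.median(Q,0))
Q=Q[np.linalg.norm(Q-np.median(Q,0),axis=1)<15]
n=np.linalg.svd(Q-Q.mean(0),full_matrices=False)[2][2];print("disc mean",Q.mean(0),"normal",n*np.sign(n[2]))
m=(h_[...,0]>100)&(h_[...,0]<125)&(h_[...,1]>150)&(h_[...,2]>60);m[:155]=0;m[215:]=0;m[:,:235]=0;m[:,280:]=0
Q=P[m];print("blue",len(Q),Q.mean(0));Q=Q[Q[:,2]>15];u=Q-Q.mean(0);print(np.linalg.svd(u,full_matrices=False)[2])
dk=(I.max(2)<45);dk[:185]=0;dk[235:]=0;dk[:,:235]=0;dk[:,277:]=0
Q=P[dk];k=Q[:,2]>115;print("dark",k.sum(),Q[k].mean(0));
yy,xx=np.nonzero(dk);pts=np.stack([xx,yy],1)[k].astype(np.float32);print(cv2.minAreaRect(pts))
```

```text
446 255.61659192825113 206.31614349775785 [ 561.24052924 -160.25474835  148.55136406]
disc mean [ 561.19977656 -160.32643063  148.50443838] normal [-0.49614545  0.11529754  0.86054993]
blue 641 [ 606.37283268 -160.7762443    79.71852639]
[[-0.44741983  0.12532328  0.88549961]
 [-0.71271533  0.54814291 -0.4376942 ]
 [ 0.54023361  0.82694221  0.15593018]]
dark 257 [ 566.35251927 -150.76661581  141.30521701]
((255.5, 201.5), (33.0, 29.0), 90.0)
```

View pics/c1.png

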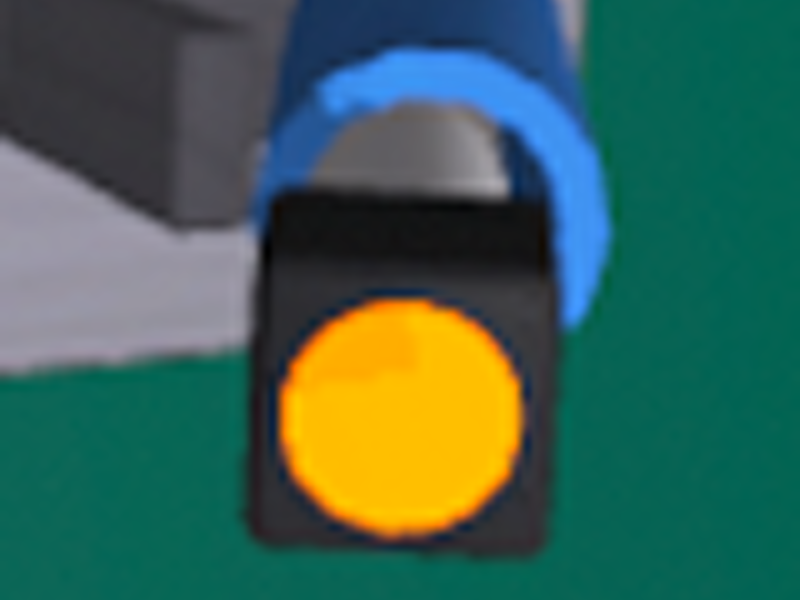

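Crop: disc centre at (400,418) in the crop. The block is turned about 2° clockwise from the tool axes, so this roll suits the grasp. The disc normal matches d.

Run:
```python
from h import *
d=np.array([-.493,.115,.862]);d/=np.linalg.norm(d)
R0=Rn.from_quat(env.get_state()["ee_rot"]).as_matrix()
D=np.array([561.2,-160.3,148.5])
R=frame(-d,(R0@Rn.from_rotvec([0,0,np.radians(1.8)]).as_matrix())[:,1])
plan(D+40*d,R,1);plan(D-32*d,R,1,D+40*d,R)
```

```text
[-6.2, 0.1, 58.6] [-0.55, -0.59, 1.8]
[-0.0, 0.0, 72.0] [0.0, 0.0, 0.0]
```

>>> carry_out --pt "-3 0 20 -0.5 -0.5 1.8 -1" --pt "-6 0 40 -0.5 -0.6 1.8 -1" --pt "-6 0 58 -0.5 -0.6 1.8 -1" --pt "-6 0 58 -0.5 -0.6 1.8 -1"

```text
time_s: 1.83
ee_pos: [538.4, -160.2, 179.1]
ee_rot: [0.763, 0.593, 0.161, 0.202]
ft_force: [0.2, 0.1, -1.4]
finger_gap: 85.3
finger_force: 0.0
```

Run:
```python
from h import *
d=np.array([-.493,.115,.862]);d/=np.linalg.norm(d)
s=env.get_state();R0=Rn.from_quat(s["ee_rot"]).as_matrix()
D=np.array([561.2,-160.3,148.5])
plan(D-32*d,frame(-d,R0[:,1]),1);print(s["ee_pos"])
```

```text
[5.5, 4.1, 69.6] [-0.49, 0.29, 0.0]
[ 538.40772274 -160.17979476  179.14574815]
```

>>> carry_out --pt "0 0 0 0 0 0 -1" --pt "0 0 0 0 0 0 -1" --pt "0 0 0 0 0 0 -1"

```text
time_s: 2.08
ee_pos: [539.8, -160.5, 186.4]
ee_rot: [0.762, 0.592, 0.163, 0.206]
ft_force: [-0.3, -0.6, -0.1]
finger_gap: 85.2
finger_force: 0.0
```

Run:
```python
from h import *
d=np.array([-.493,.115,.862]);d/=np.linalg.norm(d)
s=env.get_state();R0=Rn.from_quat(s["ee_rot"]).as_matrix()
D=np.array([561.2,-160.3,148.5])
plan(D-32*d,frame(-d,R0[:,1]),1);print(s["ee_pos"],s["dq"])
im,P=get("wrist");save(im,"w2.png");np.savez("w2.npz",P=P)
h_=cv2.cvtColor(im["frame"],cv2.COLOR_RGB2HSV);m=(h_[...,0]>10)&(h_[...,0]<28)&(h_[...,1]>180)&(h_[...,2]>150)
n,l,st,c=cv2.connectedComponentsWithStats(m.astype(np.uint8));
for i in range(1,n):
    if st[i,4]>150: print(st[i],c[i],np.median(P[l==i],0))
```

```text
[5.5, -1.5, 75.2] [0.09, 0.34, -0.0]
[ 539.77749168 -160.49893716  186.41270126] [ 0.00308382 -0.00225888 -0.00091754 -0.00086801 -0.00386783  0.0007366 ]
[415  62  25  41 618] [427.27346278  81.96278317] [ 867.72535924 -153.73037458   51.03132352]
[240 199  30  29 695] [254.6618705  212.74100719] [ 561.03710297 -159.91471416  148.73885557]
```

>>> carry_out --pt "5.5 -1.5 10 0 0.3 0 -1" --pt "5.5 -1.5 30 0 0.3 0 -1" --pt "5.5 -1.5 50 0 0.3 0 -1" --pt "5.5 -1.5 65 0 0.3 0 -1" --pt "5.5 -1.5 75 0 0.3 0 -1"

```text
time_s: 2.55
ee_pos: [576.6, -162.9, 116.6]
ee_rot: [0.762, 0.593, 0.164, 0.203]
ft_force: [-0.2, 0.7, 0.3]
finger_gap: 85.4
finger_force: 0.0
```

>>> carry_out --pt "0 0 0 0 0 0 -1" --pt "0 0 0 0 0 0 -0.6" --pt "0 0 0 0 0 0 -0.3" --pt "0 0 0 0 0 0 0" --pt "0 0 0 0 0 0 0"

```text
time_s: 2.97
ee_pos: [577.0, -163.4, 120.5]
ee_rot: [0.761, 0.593, 0.165, 0.205]
ft_force: [-0.8, 1.3, -0.4]
finger_gap: 42.9
finger_force: 0.0
```

Run:
```python
from h import *
s=env.get_state();print(s["ee_pos"],s["finger_gap"],s["finger_force"],s["ft_force"],s["joint_positions"].round(3))
im,P=get("wrist");save(im,"w3.png")
```

```text
[ 576.96358735 -163.44037633  120.51774025] 42.90161908322239 0.0 [-0.83542492  1.25713241 -0.37029258] [-0.375 -0.368  1.928  0.084  1.055 -0.149]
```

View pics/w3.png

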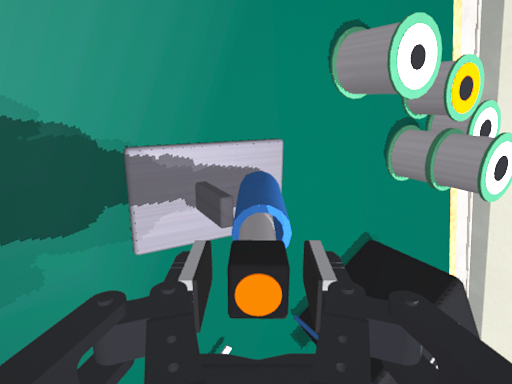

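The block at (258,280) sits centred between the pads (205 and 312). Closing, then drawing out along the axis.

>>> carry_out --pt "0 0 0 0 0 0 1" --pt "0 0 0 0 0 0 1" --pt "0 0 0 0 0 0 1" --pt "0 0 0 0 0 0 1" --pt "0 0 0 0 0 0 1"

```text
time_s: 3.43
ee_pos: [576.9, -163.4, 119.8]
ee_rot: [0.761, 0.593, 0.165, 0.204]
ft_force: [-1.8, 0.4, 3.7]
finger_gap: 23.2
finger_force: 61.0
```

>>> carry_out --pt "0 0 0 0 0 0 1" --pt "0 0 -2 0 0 0 1" --pt "0 0 -5 0 0 0 1" --pt "0 0 -8 0 0 0 1" --pt "0 0 -10 0 0 0 1"

```text
time_s: 3.85
ee_pos: [572.1, -162.3, 127.6]
ee_rot: [0.761, 0.593, 0.165, 0.204]
ft_force: [7.0, -1.4, -1.1]
finger_gap: 23.1
finger_force: 59.9
```

>>> carry_out --pt "0 0 -10 0 0 0 1" --pt "0 0 -20 0 0 0 1" --pt "0 0 -30 0 0 0 1" --pt "0 0 -40 0 0 0 1" --pt "0 0 -48 0 0 0 1"

```text
time_s: 4.27
ee_pos: [548.1, -156.6, 169.2]
ee_rot: [0.761, 0.593, 0.165, 0.204]
ft_force: [4.9, -0.7, -1.9]
finger_gap: 23.0
finger_force: 60.4
```

>>> carry_out --pt "0 0 -10 0 0 0 1" --pt "0 0 -20 0 0 0 1" --pt "0 0 -30 0 0 0 1" --pt "0 0 -40 0 0 0 1" --pt "0 0 -50 0 0 0 1"

```text
time_s: 4.68
ee_pos: [522.6, -150.8, 212.5]
ee_rot: [0.761, 0.593, 0.164, 0.203]
ft_force: [0.2, -0.1, -1.4]
finger_gap: 22.8
finger_force: 60.9
```

>>> carry_out --pt "0 0 -10 0 0 0 1" --pt "0 0 -20 0 0 0 1" --pt "0 0 -20 0 0 0 1" --pt "0 0 -20 0 0 0 1" --pt "0 0 -20 0 0 0 1"

```text
time_s: 5.1
ee_pos: [513.5, -148.6, 229.0]
ee_rot: [0.761, 0.593, 0.165, 0.204]
ft_force: [-0.1, 0.3, -1.9]
finger_gap: 23.3
finger_force: 60.9
```

Run:
```python
from h import *
s=env.get_state();print(s["ee_pos"],s["ft_force"],s["joint_positions"].round(3))
R0=Rn.from_quat(s["ee_rot"]).as_matrix();print(R0)
im,P=get("scene");save(im,"s4.png");np.savez("s4.npz",P=P)
im,P=get("top");save(im,"t4.png");np.savez("t4.npz",P=P)
```

```text
[ 513.48688139 -148.61769721  228.98946004] [-0.13893023  0.33813068 -1.93460791] [-0.401 -0.577  1.881  0.089  1.315 -0.153]
[[ 0.24236642  0.83611813  0.49210261]
 [ 0.97014058 -0.21370697 -0.11470215]
 [ 0.00926122  0.50520866 -0.86294753]]
```

The post is out and hanging freely. Carrying it upright to above the stand (tool y along world x).

Run:
```python
from h import *
plan([533,167,245],frame([0,0,-1],[1,0,0]),3)
```

```text
[103.7, -14.2, -13.6] [10.07, 1.06, -4.61]
[104.8, -7.9, -9.7] [10.07, 1.06, -4.61]
[105.3, -0.9, -7.0] [10.07, 1.06, -4.61]
```

>>> carry_out --pt "20 -3 -3 2 0.2 -0.9 1" --pt "41 -6 -5 4 0.4 -1.8 1" --pt "62 -9 -8 6 0.6 -2.8 1" --pt "83 -11 -11 8 0.8 -3.7 1" --pt "104 -14 -14 10 1 -4.6 1"

```text
time_s: 5.62
ee_pos: [520.2, -42.1, 234.8]
ee_rot: [0.75, 0.637, 0.11, 0.137]
ft_force: [-0.6, -0.3, -2.1]
finger_gap: 22.9
finger_force: 60.8
```

>>> carry_out --pt "21 -2 -2 2 0.2 -0.9 1" --pt "42 -3 -4 4 0.4 -1.8 1" --pt "63 -5 -6 6 0.6 -2.8 1" --pt "84 -6 -8 8 0.8 -3.7 1" --pt "105 -8 -10 10 1 -4.6 1"

```text
time_s: 6.03
ee_pos: [526.8, 63.5, 240.3]
ee_rot: [0.732, 0.675, 0.055, 0.07]
ft_force: [0.7, -0.2, -0.9]
finger_gap: 23.1
finger_force: 60.8
```

>>> carry_out --pt "25 0 -2 2.5 0.2 -1.1 1" --pt "50 0 -4 5 0.5 -2.3 1" --pt "75 -1 -6 7.5 0.8 -3.5 1" --pt "92 -1 -7 10 1 -4.6 1" --pt "105 -1 -7 10 1 -4.6 1"

```text
time_s: 6.45
ee_pos: [533.9, 168.8, 244.5]
ee_rot: [0.707, 0.707, -0.001, 0.002]
ft_force: [0.3, -0.2, -1.7]
finger_gap: 23.3
finger_force: 60.9
```

>>> carry_out --pt "0 0 0 0 0 0 1" --pt "0 0 0 0 0 0 1" --pt "0 0 0 0 0 0 1" --pt "0 0 0 0 0 0 1"

```text
time_s: 6.78
ee_pos: [532.9, 166.3, 246.5]
ee_rot: [0.708, 0.706, 0.001, 0.003]
ft_force: [-0.3, 0.3, -2.1]
finger_gap: 23.0
finger_force: 60.9
```

```bash
cat > look.py <<'E'
import sys
from h import *
t=sys.argv[1]
s=env.get_state();print(s["ee_pos"],s["ft_force"],s["joint_positions"].round(3));R0=Rn.from_quat(s["ee_rot"]).as_matrix()
print("tool z",R0[:,2],"tool y",R0[:,1])
for n in ("scene","wrist"):
    im,P=get(n);save(im,f"{n}{t}.png");np.savez(f"{n}{t}.npz",P=P)
    # rod surface points below the grip, above the mouth
    r=np.hypot(P[...,0]-533,P[...,1]-167)
    m=(r<25)&(P[...,2]>s["ee_pos"][2]-85)&(P[...,2]<s["ee_pos"][2]-10)
    Q=P[m]; print(n,"rod",len(Q))
    if len(Q)>40:
        # fit a cylinder of radius 10: axis point (x,y) at z0 and slopes
        from scipy.optimize import least_squares
        z0=s["ee_pos"][2]-114
        f=lambda p:np.hypot(Q[:,0]-p[0]-p[2]*(Q[:,2]-z0),Q[:,1]-p[1]-p[3]*(Q[:,2]-z0))-10
        o=least_squares(f,[533,167,0,0],loss="soft_l1");print(" tip xy",o.x[:2],"slopes deg",np.degrees(o.x[2:]),"res",np.abs(o.fun).mean(), np.median(abs(f(o.x))))
    m=(abs(P[...,2]-95)<3.5)&(r<24);Q=P[m]
    if len(Q)>20:
        c,rad=cv2.minEnclosingCircle(Q[:,:2].astype(np.float32));print(" mouth",len(Q),c,rad)
E
python3 look.py 5
```

```text
[532.92825347 166.34478906 246.4677716 ] [-0.34351872  0.34048631 -2.05456133] [ 0.245 -0.022  1.319 -0.006  1.84   0.246]
tool z [ 0.00567936 -0.00411429 -0.99997541] tool y [ 0.99998039 -0.00261555  0.00569015]
scene rod 275
 tip xy [532.67563284 161.67339995] slopes deg [-0.44147419  0.97098377] res 0.9271105735943362 0.7634828262200326
 mouth 106 (531.8935546875, 163.5303497314453) 21.658123016357422
wrist rod 1228
 tip xy [533.98099616 163.38113801] slopes deg [-0.52236677  1.07102656] res 0.1350134654283997 0.10729746380170813
 mouth 762 (532.3867797851562, 167.56600952148438) 19.14196014404297
```

Wrist fit: rod leans about 1° in +y with the tip at (534,163.4); the mouth is at (532.4,167.6). Correcting tilt and offset, descending to just above the mouth.

>>> carry_out --pt "1 -0.3 5 0.25 0.5 0 1" --pt "2.1 -0.5 12 0.5 1.1 0 1" --pt "2.1 -0.5 20 0.5 1.1 0 1" --pt "2.1 -0.5 26 0.5 1.1 0 1" --pt "2.1 -0.5 28 0.5 1.1 0 1"

```text
time_s: 7.3
ee_pos: [532.2, 168.9, 215.9]
ee_rot: [0.708, 0.706, 0.003, -0.008]
ft_force: [-0.4, -0.4, -1.3]
finger_gap: 23.4
finger_force: 60.9
```

>>> carry_out --pt "0 0 0 0 0 0 1" --pt "0 0 0 0 0 0 1" --pt "0 0 0 0 0 0 1" --pt "0 0 0 0 0 0 1"

```text
time_s: 7.63
ee_pos: [532.9, 169.3, 218.8]
ee_rot: [0.708, 0.707, 0.004, -0.007]
ft_force: [-0.9, 0.2, -1.5]
finger_gap: 23.0
finger_force: 60.9
```

```bash
python3 look.py 6; python3 -c "
import cv2;a=cv2.imread('pics/wrist6.png')[150:330,160:400];cv2.imwrite('pics/w6c.png',cv2.resize(a,(800,600),interpolation=2))"
```

```text
[532.86440427 169.32332673 218.77974781] [-0.87096982  0.15957329 -1.50238999] [ 0.237 -0.023  1.369  0.016  1.794  0.242]
tool z [-0.00318744  0.01555939 -0.99987386] tool y [ 0.99999409 -0.00123762 -0.00320708]
scene rod 255
 tip xy [531.63893119 166.29848324] slopes deg [0.21874978 0.37988102] res 0.9395077435385716 0.7278084237892308
 mouth 90 (533.0728149414062, 165.05291748046875) 20.32476806640625
wrist rod 1233
 tip xy [532.87710449 168.54474654] slopes deg [-0.03141294 -0.0321991 ] res 0.13097310424857692 0.10341744924912888
 mouth 755 (532.5616455078125, 167.9228515625) 18.92591094970703
```

View pics/w6c.png

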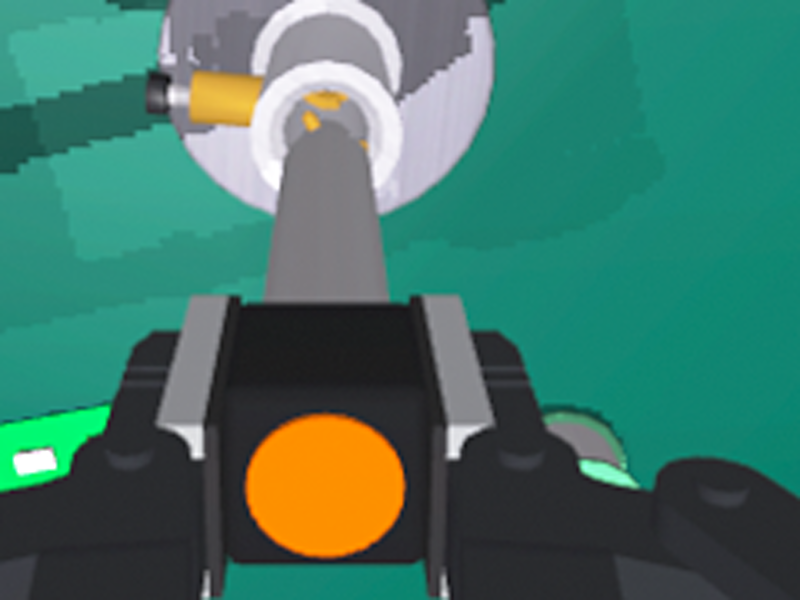

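The foot sits directly over the mouth (325,110), vertical within 0.1° and with an offset of 0.7 mm. Lowering gently into the bore.

>>> carry_out --pt "-0.6 -0.3 4 0 0 0 1" --pt "-0.7 -0.3 8 0 0 0 1" --pt "-0.8 -0.3 12 0 0 0 1" --pt "-0.9 -0.2 16 0 0 0 1" --pt "-0.9 -0.2 20 0 0 0 1"

```text
time_s: 8.15
ee_pos: [532.3, 168.6, 197.4]
ee_rot: [0.708, 0.707, 0.004, -0.007]
ft_force: [-0.1, -0.2, -2.0]
finger_gap: 23.1
finger_force: 60.9
```

>>> carry_out --pt "0 0 0 0 0 0 1" --pt "0 0 0 0 0 0 1"

```text
time_s: 8.32
ee_pos: [532.2, 168.6, 197.7]
ee_rot: [0.708, 0.707, 0.004, -0.007]
ft_force: [-0.2, -0.6, -1.2]
finger_gap: 23.1
finger_force: 60.9
```

>>> carry_out --pt "0 0 4 0 0 0 1" --pt "-0.1 0 8 0 0 0 1" --pt "-0.2 0 12 0 0 0 1" --pt "-0.2 0 15 0 0 0 1" --pt "-0.2 0 15 0 0 0 1"

```text
time_s: 8.73
ee_pos: [532.0, 168.5, 182.0]
ee_rot: [0.708, 0.707, 0.003, -0.007]
ft_force: [-0.0, 0.8, -2.5]
finger_gap: 23.2
finger_force: 60.9
```

>>> carry_out --pt "0 0 3 0 0 0 1" --pt "-0.1 0 6 0 0 0 1" --pt "-0.1 0 9 0 0 0 1" --pt "-0.2 0 12 0 0 0 1" --pt "-0.2 0 12 0 0 0 1"

```text
time_s: 9.15
ee_pos: [532.0, 168.5, 170.2]
ee_rot: [0.708, 0.707, 0.003, -0.007]
ft_force: [0.3, 0.1, -1.5]
finger_gap: 23.1
finger_force: 60.9
```

>>> carry_out --pt "0 0 3 0 0 0 1" --pt "-0.1 0 6 0 0 0 1" --pt "-0.1 0 9 0 0 0 1" --pt "-0.2 0 12 0 0 0 1" --pt "-0.2 0 12 0 0 0 1"

```text
time_s: 9.57
ee_pos: [532.4, 168.6, 158.5]
ee_rot: [0.708, 0.707, 0.004, -0.007]
ft_force: [1.8, 0.5, -1.9]
finger_gap: 23.1
finger_force: 60.9
```

>>> carry_out --pt "0 0 3 0 0 0 1" --pt "-0.1 0 6 0 0 0 1" --pt "-0.1 0 9 0 0 0 1" --pt "-0.2 0 12 0 0 0 1" --pt "-0.2 0 12 0 0 0 1"

```text
time_s: 9.98
ee_pos: [532.1, 168.5, 146.2]
ee_rot: [0.708, 0.707, 0.004, -0.007]
ft_force: [3.5, 0.4, -2.7]
finger_gap: 23.2
finger_force: 60.7
```

>>> carry_out --pt "0 0 2 0 0 0 1" --pt "0 0 4 0 0 0 1" --pt "-0.1 0 6 0 0 0 1" --pt "-0.1 0 8 0 0 0 1" --pt "-0.1 0 8 0 0 0 1"

```text
time_s: 10.4
ee_pos: [532.0, 168.6, 138.5]
ee_rot: [0.708, 0.707, 0.004, -0.007]
ft_force: [2.3, 0.3, -2.6]
finger_gap: 23.5
finger_force: 60.9
```

>>> carry_out --pt "0 0 1 0 0 0 1" --pt "0 0 2 0 0 0 1" --pt "0 0 2 0 0 0 1"

```text
time_s: 10.65
ee_pos: [532.1, 168.7, 137.0]
ee_rot: [0.708, 0.707, 0.004, -0.007]
ft_force: [2.8, -0.5, -1.1]
finger_gap: 23.2
finger_force: 61.2
```

>>> carry_out --pt "0 0 1 0 0 0 1" --pt "0 0 2 0 0 0 1" --pt "0 0 2 0 0 0 1"

```text
time_s: 10.9
ee_pos: [532.1, 168.7, 135.0]
ee_rot: [0.708, 0.707, 0.004, -0.007]
ft_force: [3.0, 0.3, -0.9]
finger_gap: 23.7
finger_force: 61.2
```

>>> carry_out --pt "0 0 1 0 0 0 1" --pt "0 0 2 0 0 0 1" --pt "0 0 2 0 0 0 1"

```text
time_s: 11.15
ee_pos: [532.2, 168.7, 133.1]
ee_rot: [0.708, 0.707, 0.004, -0.007]
ft_force: [2.0, 0.1, -1.1]
finger_gap: 23.2
finger_force: 61.0
```

>>> carry_out --pt "0 0 1 0 0 0 1" --pt "0 0 2 0 0 0 1" --pt "0 0 2 0 0 0 1"

```text
time_s: 11.4
ee_pos: [532.4, 168.8, 132.7]
ee_rot: [0.708, 0.707, 0.005, -0.006]
ft_force: [1.6, -0.4, 6.5]
finger_gap: 23.1
finger_force: 61.9
```

>>> carry_out --pt "0 0 1 0 0 0 1" --pt "0 0 1.5 0 0 0 1" --pt "0 0 1.5 0 0 0 1"

```text
time_s: 11.65
ee_pos: [532.5, 168.9, 132.5]
ee_rot: [0.708, 0.707, 0.005, -0.006]
ft_force: [-0.4, -1.0, 10.1]
finger_gap: 23.5
finger_force: 62.8
```

Contact on the thread at TCP z 132.6 (foot about 8 mm above the floor). Easing off the press, then turning anticlockwise by feel in small steps, following the climb.

>>> carry_out --pt "0 0 -0.5 0 0 0 1" --pt "0 0 -0.8 0 0 0 1" --pt "0 0 -0.8 0 0 0 1"

```text
time_s: 11.9
ee_pos: [532.5, 168.9, 132.6]
ee_rot: [0.708, 0.707, 0.005, -0.006]
ft_force: [0.0, -0.8, 7.7]
finger_gap: 22.9
finger_force: 62.1
```

>>> carry_out --pt "0 -0.1 -0.3 0 0 -5 1" --pt "0 -0.1 -0.7 0.1 0 -10 1" --pt "0 -0.1 -0.7 0.1 0 -10 1"

```text
time_s: 12.15
ee_pos: [532.5, 168.6, 133.2]
ee_rot: [0.642, 0.767, 0.005, -0.006]
ft_force: [1.2, -0.8, 8.2]
finger_gap: 23.4
finger_force: 62.3
```

>>> carry_out --pt "0 -0.1 -0.3 0 0 -5 1" --pt "0 -0.1 -0.7 0.1 0 -10 1" --pt "0 -0.1 -0.7 0.1 0 -10 1"

```text
time_s: 12.4
ee_pos: [532.4, 168.6, 133.9]
ee_rot: [0.572, 0.82, 0.005, -0.006]
ft_force: [0.8, -2.0, 9.4]
finger_gap: 22.9
finger_force: 62.2
```

>>> carry_out --pt "0 -0.1 -0.5 0 0 -5 1" --pt "0 -0.1 -0.9 0.1 0 -10 1" --pt "0 -0.1 -0.9 0.1 0 -10 1"

```text
time_s: 12.65
ee_pos: [532.1, 168.4, 134.6]
ee_rot: [0.499, 0.867, 0.004, -0.007]
ft_force: [1.0, -1.7, 7.3]
finger_gap: 23.3
finger_force: 62.2
```

>>> carry_out --pt "0 -0.1 -0.5 0 0 -5 1" --pt "0 -0.1 -0.9 0.1 0 -10 1" --pt "0 -0.1 -0.9 0.1 0 -10 1"

```text
time_s: 12.9
ee_pos: [532.1, 168.4, 135.3]
ee_rot: [0.421, 0.907, 0.004, -0.007]
ft_force: [0.7, -2.0, 6.8]
finger_gap: 23.0
finger_force: 62.0
```

>>> carry_out --pt "0 -0.1 -0.4 0 0 -5 1" --pt "0 -0.1 -0.8 0.1 0 -10 1" --pt "0 -0.1 -0.8 0.1 0 -10 1"

```text
time_s: 13.15
ee_pos: [532.2, 168.2, 135.5]
ee_rot: [0.341, 0.94, 0.004, -0.007]
ft_force: [1.9, -2.1, 4.1]
finger_gap: 23.3
finger_force: 61.7
```

>>> carry_out --pt "0 -0.1 -0.2 0 0 -5 1" --pt "0 -0.1 -0.3 0.1 0 -10 1" --pt "0 -0.1 -0.3 0.1 0 -10 1"

```text
time_s: 13.4
ee_pos: [531.7, 168.3, 135.1]
ee_rot: [0.259, 0.966, 0.003, -0.007]
ft_force: [2.4, -1.6, 2.7]
finger_gap: 23.5
finger_force: 61.6
```

>>> carry_out --pt "0 0 0.7 0 0 0 1" --pt "0 0 1.5 0 0 0 1" --pt "0 0 1.5 0 0 0 1"

```text
time_s: 13.65
ee_pos: [531.9, 168.4, 134.8]
ee_rot: [0.262, 0.965, 0.004, -0.007]
ft_force: [1.0, -2.3, 8.1]
finger_gap: 23.4
finger_force: 62.3
```

>>> carry_out --pt "0 -0.1 0 0 0 -5 1" --pt "0 -0.1 0 0.1 0 -10 1" --pt "0 -0.1 0 0.1 0 -10 1"

```text
time_s: 13.9
ee_pos: [531.5, 168.3, 133.0]
ee_rot: [0.175, 0.985, 0.003, -0.008]
ft_force: [2.6, -1.8, -0.2]
finger_gap: 23.4
finger_force: 61.1
```

The drop: z fell and the force vanished. Following it down.

>>> carry_out --pt "0 0 1 0 0 0 1" --pt "0 0 2 0 0 0 1" --pt "0 0 2 0 0 0 1"

```text
time_s: 14.15
ee_pos: [531.3, 168.4, 130.6]
ee_rot: [0.176, 0.984, 0.003, -0.008]
ft_force: [3.6, -0.4, -0.7]
finger_gap: 23.4
finger_force: 61.0
```

>>> carry_out --pt "0 0 1 0 0 0 1" --pt "0 0 1.5 0 0 0 1" --pt "0 0 1.5 0 0 0 1"

```text
time_s: 14.4
ee_pos: [531.4, 168.4, 129.8]
ee_rot: [0.175, 0.985, 0.003, -0.007]
ft_force: [1.6, -1.4, 1.2]
finger_gap: 23.4
finger_force: 61.4
```

>>> carry_out --pt "0 0 0.8 0 0 0 1" --pt "0 0 0.8 0 0 0 1"

```text
time_s: 14.57
ee_pos: [531.6, 168.4, 129.7]
ee_rot: [0.174, 0.985, 0.003, -0.007]
ft_force: [2.2, -2.0, 4.6]
finger_gap: 23.1
finger_force: 61.8
```

>>> carry_out --pt "0 0.1 0.3 0 0 5 1" --pt "0 0.1 0.7 -0.1 0 10 1" --pt "0 0.1 0.7 -0.1 0 10 1"

```text
time_s: 14.82
ee_pos: [531.7, 168.6, 128.8]
ee_rot: [0.261, 0.965, 0.004, -0.007]
ft_force: [1.5, -2.3, 3.2]
finger_gap: 23.1
finger_force: 61.6
```

>>> carry_out --pt "0 0.1 0.3 0 0 5 1" --pt "0 0.1 0.7 -0.1 0 10 1" --pt "0 0.1 0.7 -0.1 0 10 1"

```text
time_s: 15.07
ee_pos: [531.8, 168.8, 128.1]
ee_rot: [0.343, 0.939, 0.004, -0.007]
ft_force: [1.9, -1.3, 4.6]
finger_gap: 23.4
finger_force: 61.7
```

Engaged and sinking 0.7 mm per 10°. Continuing clockwise.

>>> carry_out --pt "0 0.1 0.3 0 0 5 1" --pt "0 0.1 0.7 -0.1 0 10 1" --pt "0 0.2 1 -0.2 0 15 1" --pt "0 0.3 1.4 -0.3 0 20 1" --pt "0 0.3 1.4 -0.3 0 20 1"

```text
time_s: 15.48
ee_pos: [531.9, 169.1, 126.7]
ee_rot: [0.5, 0.866, 0.005, -0.007]
ft_force: [0.9, -0.8, 5.7]
finger_gap: 23.2
finger_force: 61.8
```

>>> carry_out --pt "0 0.1 0.3 0 0 5 1" --pt "0 0.1 0.7 -0.1 0 10 1" --pt "0 0.2 1 -0.2 0 15 1" --pt "0 0.3 1.4 -0.3 0 20 1" --pt "0 0.3 1.4 -0.3 0 20 1"

```text
time_s: 15.9
ee_pos: [532.2, 169.2, 125.4]
ee_rot: [0.643, 0.766, 0.006, -0.006]
ft_force: [1.3, -0.8, 4.8]
finger_gap: 22.9
finger_force: 61.7
```

>>> carry_out --pt "0 0.1 0.3 0 0 5 1" --pt "0 0.1 0.7 -0.1 0 10 1" --pt "0 0.1 0.7 -0.1 0 10 1"

```text
time_s: 16.15
ee_pos: [532.4, 169.3, 124.7]
ee_rot: [0.707, 0.707, 0.006, -0.006]
ft_force: [2.4, -1.4, 4.9]
finger_gap: 23.1
finger_force: 61.8
```

>>> carry_out --pt "0 0.1 0.3 0 0 5 1" --pt "0 0.1 0.7 -0.1 0 10 1" --pt "0 0.1 0.7 -0.1 0 10 1"

```text
time_s: 16.4
ee_pos: [532.7, 169.3, 124.6]
ee_rot: [0.766, 0.643, 0.007, -0.006]
ft_force: [1.8, -0.7, 6.7]
finger_gap: 23.0
finger_force: 62.1
```

```bash
python3 -c "
from h import *
s=env.get_state();print(s['ee_pos'],s['ft_force'],s['moment'],s['joint_positions'].round(3))"
```

```text
[532.71514796 169.27310339 124.62874366] [ 1.82309105 -0.7356648   6.68248638] [-0.29803643 -0.33086011 -0.0271969 ] [ 0.237 -0.021  1.534  0.016  1.622  0.412]
```

Sinking has stopped at z 124.6, after about 5.1 mm in 80°, so the foot is on the floor. A bit further clockwise to take up the play and feel the stop.

>>> carry_out --pt "0 0.1 0 0 0 4 1" --pt "0 0.1 0 -0.1 0 8 1" --pt "0 0.1 0 -0.1 0 8 1"

```text
time_s: 16.65
ee_pos: [532.9, 169.3, 124.7]
ee_rot: [0.809, 0.588, 0.007, -0.006]
ft_force: [1.5, -0.9, 7.1]
finger_gap: 23.1
finger_force: 62.0
```

```bash
python3 -c "
from h import *
s=env.get_state();print(s['ee_pos'],s['ft_force'],s['moment'],s['joint_positions'].round(3))"
```

```text
[532.91453501 169.28323013 124.66013465] [ 1.52737514 -0.88241287  7.12758353] [-0.3148642  -0.38663809 -0.01335163] [ 0.237 -0.022  1.535  0.016  1.62   0.551]
```

>>> carry_out --pt "0 0.1 0 0 0 4 1" --pt "0 0.1 0 -0.1 0 8 1" --pt "0 0.1 0 -0.1 0 8 1"

```text
time_s: 16.9
ee_pos: [533.1, 169.2, 124.6]
ee_rot: [0.848, 0.53, 0.007, -0.005]
ft_force: [2.3, -0.6, 6.2]
finger_gap: 23.2
finger_force: 62.0
```

Run:
```python
from h import *
s=env.get_state();print(s['ee_pos'],s['ft_force'],s['moment'],s['joint_positions'].round(3))
im,P=get("wrist");save(im,"w9.png")
h_=cv2.cvtColor(im["frame"],cv2.COLOR_RGB2HSV);m=(h_[...,0]>8)&(h_[...,0]<28)&(h_[...,1]>180)&(h_[...,2]>150)
n,l,st,c=cv2.connectedComponentsWithStats(m.astype(np.uint8))
for i in range(1,n):
    if st[i,4]>150: print(c[i],np.median(P[l==i],0))
m=(np.hypot(P[...,0]-532.5,P[...,1]-168)<22)&(abs(P[...,2]-95)<4);print("mouth z",np.median(P[m],0))
```

```text
[533.06489898 169.21038002 124.64118098] [ 2.28655516 -0.61992872  6.22349421] [-0.33332749 -0.51751763 -0.03342517] [ 0.238 -0.023  1.536  0.014  1.619  0.692]
[257.08328192 295.30104874] [532.63064929 168.67195292 157.48086827]
mouth z [539.01448319 177.10161549  95.11360142]
```

The turning torque stays small and the height is fixed at 124.6 under 7 N, so it's home. Unloading the press, opening, and withdrawing straight up.

>>> carry_out --pt "0 0 -0.8 0 0 0 1" --pt "0 0 -1.5 0 0 0 1" --pt "0 0 -1.5 0 0 0 1"

```text
time_s: 17.2
ee_pos: [532.7, 169.1, 124.7]
ee_rot: [0.848, 0.53, 0.006, -0.006]
ft_force: [3.8, -1.4, 0.9]
finger_gap: 23.2
finger_force: 61.4
```

>>> carry_out --pt "0 0 0 0 0 0 0" --pt "0 0 0 0 0 0 -0.5" --pt "0 0 0 0 0 0 -1" --pt "0 0 0 0 0 0 -1" --pt "0 0 0 0 0 0 -1"

```text
time_s: 17.62
ee_pos: [532.0, 169.1, 124.5]
ee_rot: [0.848, 0.529, 0.005, -0.006]
ft_force: [0.3, 0.4, 0.1]
finger_gap: 81.4
finger_force: 0.0
```

>>> carry_out --pt "0 0 0 0 0 0 -1" --pt "0 0 0 0 0 0 -1" --pt "0 0 -5 0 0 0 -1" --pt "0.2 0 -15 0 0 0 -1" --pt "0.3 0 -25 0 0 0 -1"

```text
time_s: 18.03
ee_pos: [532.3, 168.8, 150.7]
ee_rot: [0.848, 0.529, 0.006, -0.006]
ft_force: [0.1, -1.1, 0.4]
finger_gap: 85.3
finger_force: 0.0
```

>>> carry_out --pt "0 0 -20 0 0 0 -1" --pt "0 0 -40 0 0 0 -1" --pt "0 0 -60 0 0 0 -1" --pt "0 0 -80 0 0 0 -1" --pt "0 0 -90 0 0 0 -1"

```text
time_s: 18.45
ee_pos: [532.8, 167.6, 244.6]
ee_rot: [0.848, 0.529, 0.009, -0.005]
ft_force: [0.3, 0.1, 0.7]
finger_gap: 85.4
finger_force: 0.0
```

>>> carry_out --pt "0 0 0 0 0 0 -1" --pt "0 0 0 0 0 0 -1" --pt "0 0 0 0 0 0 -1"

```text
time_s: 18.7
ee_pos: [531.8, 167.4, 238.6]
ee_rot: [0.848, 0.529, 0.005, -0.006]
ft_force: [-0.3, -0.1, -1.5]
finger_gap: 85.3
finger_force: 0.0
```

Run:
```python
from h import *
s=env.get_state();print(s['ee_pos'],s['ft_force'],s['time_s'])
im,P=get("wrist");save(im,"w10.png")
h_=cv2.cvtColor(im["frame"],cv2.COLOR_RGB2HSV);m=(h_[...,0]>8)&(h_[...,0]<28)&(h_[...,1]>180)&(h_[...,2]>150)
n,l,st,c=cv2.connectedComponentsWithStats(m.astype(np.uint8))
for i in range(1,n):
    if st[i,4]>150: print(c[i],np.median(P[l==i],0))
m=(np.hypot(P[...,0]-532.5,P[...,1]-168)<22)&(abs(P[...,2]-95)<4);print("mouth z",np.median(P[m],0))
a,A=get("scene");save(a,"s10.png")
```

```text
[531.79475263 167.38929282 238.60564442] [-0.33208654 -0.12480619 -1.51299919] 18.7
[259.78723404 201.88781431] [533.33289047 167.66790815 157.43219269]
mouth z [538.06689864 176.93005351  95.1497987 ]
```

View pics/s10.png

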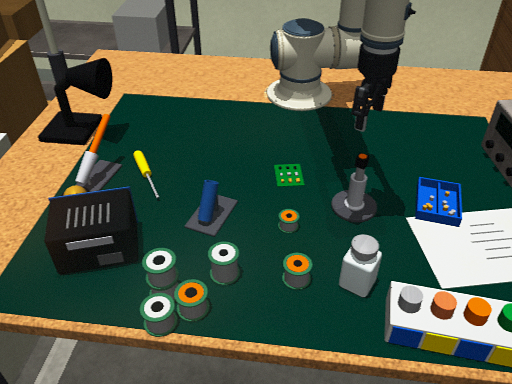

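The post stands upright and home in the tower: grip at (362,162), tower at (357,190). The rest is empty at (208,205) and the bystanders look unmoved. The gripper is clear.

```bash
python3 -c "
from h import *
print(env.finish_job())"
```

```text
the job is handed in; nothing more can be done
None
```

The post is screwed home in the stand and released, the rest of the bench looks undisturbed, and the job was handed in at about 19 s; the hand-in gave no verdict.

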